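# Shut the charging case and hold its recessed reset

## Task

First press the open lid of the battery charging case fully shut, past the catch until it snaps home. Then take the slim reset pin out of the wooden block, put its thin end through the round hole in the lid and push the recessed reset button all the way down with it. Finish while still holding the pin and keeping the button down, with the lid shut, and leave the other things on the bench where they are.

Things in the scene. Friction and masses are not known exactly. Their poses are not given: they have to be found in the camera images.
- case: battery charging case, fixed to the bench: grey painted open-topped box 170 (x) x 220 (y) x 80 mm high, walls 5 mm. Origin: centre of its underside on the bench; x points from its front (the robot's side, where the lid opens) to the hinge side, z up.
- lid (a joint): angle of the case's lid, rad: 0 = fully shut (level), grows as the front edge rises; range 0 to 1.3, found open at 0.6 to 1.1. Stiff hinge: the lid stays where it is left (up to about 3 N at the front edge moves it). A spring catch at the front edge starts to resist at about 0.09 rad and must be pushed past (about 7 to 10 N down on the front edge); below about 0.035 rad it pulls the lid shut and keeps it shut.
- lid_hinge (a point): middle of the hinge line, 80 mm above the bench at the far top edge of the case (85 mm along the case's +x from its origin). The hinge line runs along the case's y. Its x and z axes turn with the lid: -x points along the lid to its front edge, z is the lid's outward (upper) normal.
- lid_front (a point): point on the lid's outer face in the middle of its width, 165 mm from the hinge line, 9 mm from the front edge: where to push. The lid is a grey plastic plate 174 mm long (from the hinge) x 220 mm wide x 6 mm thick, with a 60 mm wide lip reaching 13 mm past the middle of the front edge.
- lid_hole (a point): centre of the round 16 mm hole through the lid, on its outer face, 85 mm from the hinge line and 50 mm to the case's +y of the lid's middle; moves with the lid. With the lid shut the face is 86 mm above the bench and the hole stands straight above the button. Axes as lid_hinge.
- reset_button (a joint): travel of the reset button, m: 0 = up, 0.006 = all the way down. It needs 1.5 N to start moving and 5 N to reach the bottom, and springs back when let go.
- reset_button_top (a point): centre of the top of the reset button, a round white plastic button 14 mm across inside the case, 58 mm above the bench when up, which is 28 mm below the outer face of the shut lid. Moves with the button; pressed straight down.
- pin: reset pin, loose, standing upright in one of the two sockets of the wooden block: all-metal, a slim dark cylindrical handle 16 mm across and 70 mm long on top of a thin bright steel shank 8 mm across and 45 mm long; 50 to 80 g. Origin: the centre of the shank's free (lower) end; z points up along it to the handle. The handle reaches from 45 to 115 mm along z; in the block its lower end rests on the block's top, so the handle is 55 to 125 mm above the bench.
- pin_tip (a point): free lower end of the pin's shank, on its axis (same as the pin's origin)
- pin_grip (a point): middle of the pin's handle, on its axis, 80 mm above the tip
- block: fixed block of light wood, 150 (x) x 50 (y) x 55 mm high, with two round sockets 10 mm across and 50 mm deep, 45 mm either side of its middle along its x. Origin: centre of its underside on the bench.
- awl: a bystander: stubby awl with a fat pear-shaped wooden handle 34 mm across and 42 mm high, standing in the other socket of the block, its top 97 mm above the bench; leave it alone. Origin: tip of its 22 mm shank.
- carton: a bystander: open cardboard carton 100 x 120 x 45 mm; leave it alone. Origin: centre of its underside.
- battery: a bystander: black spare battery 120 x 75 x 57 mm; leave it alone. Origin: centre of its underside.
- tape_measure: a bystander: grey tape measure about 70 mm across and 34 mm high, lying flat; leave it alone. Origin: centre of its underside.
Mind the look-alikes: they are no part of the job. What is shaped like the pin but blue is not meant.

How it is judged:
On the way, in this order (a step that is already met when the one before it is completed fails the run):
1. the lid is shut past its catch, the button not pressed (value of joint lid below 0.025 rad and value of joint reset_button below 0.002 m), for 0.2 s.
2. with the lid shut, the pin held by the fingers reaches through the hole and keeps the button down (value of joint lid below 0.025 rad and value of joint reset_button above 0.0045 m and contact force between pin and reset_button above 2 N and contact force between the fingers and pin above 2 N), for 0.2 s.
At the end, for the whole second after the job is handed in: Through the last second: lid under 0.025 rad; button down over 4.5 mm of 6, pushed by the pin with over 2 N; pin in the fingers, its tip over 25 mm below the lid's face and within 10 mm of the hole's axis; awl within 15 mm, carton, battery and tape measure within 20 mm of their starts (all of step 2 and z of pin_tip in the frame of lid_hole below -0.025 m and horizontal distance between pin_tip and lid_hole below 0.01 m and distance of awl from where it was at the start of the episode below 0.015 m and distance of each of carton, battery, tape_measure from where it was at the start of the episode below 0.02 m); the arm keeps its last pose, push and grip.
It fails at once if a bystander is disturbed (distance of awl from where it was at the start of the episode above 0.02 m or distance of any of carton, battery, tape_measure from where it was at the start of the episode above 0.025 m).
It also fails if it takes over 64 s, if anything falls off the work surface, if the arm or the gripper's body presses on something with over 40 N, if the wrist force passes 120 N, or if a joint passes its speed limit or range.

## Robot

A 6-joint arm with a two-finger parallel gripper is mounted at the origin on the work surface. World frame = base frame: x ahead of the robot, y to its left, z up, the work surface at z = 0. Lengths are in m, angles in rad, forces in N, time in s.
With the tool pointing down it reaches from about 0.35 to 0.725 m from the base axis. Payload 4.3 kg.
Tool frame: the origin (TCP) lies midway between the tips of the shut fingers; the grasp point (between the pads) lies manip.tcp_to_grasp behind it (manip.tcp_to_grasp is the distance from the TCP to the grasp point, in m); z points along the fingers, x is the direction in which the jaws open and shut, and the axes are right-handed (so a half turn about z gives the same grasp; the last joint's range is limited). The gripper opens to 85 mm and grips with 20 to 120 N. Pads are 22 mm wide; open, the fingers measure 114 mm over their backs; the gripper's body (76 mm by 85 mm) begins 54 mm behind the grasp point. The pads swing forward as they close: fully open they stand 13 mm farther back than shut.
Start: joints at [1.007, 0.377, 0.081, 1.274, 0, 1.46], TCP at [0.252, 0.517, 0.231] pointing down, gripper open.
Joint ranges: [-2.72, 2.72], [-0.84, 1.66], [-1.02, 1.22], [-1.77, 2.12], [-1.37, 1.28], [-3.14, 3.14]. Speed limits (rad/s): [2.57, 2.57, 3.14, 3.14, 3.14, 3.14].

## Interface

Orientations are given as a unit quaternion [x, y, z, w].
In Python, from workcell import telemetry, grab_frame, camera_info, manip, outline_of, pinpoint gives the robot as it stands. The module is installed in compiled form; this text tells all that it offers.
- The arm moves only by the shell command python3 -m jog 'ROWS' [OPENING] [FORCE]. ROWS is JSON, a list of rows, each a list of 6 numbers: the shift along the world's x, y, z in units of 50 mm (1.0 is 50 mm), then the turn, a rotation vector about the world's x, y, z in units of 6 degrees (1.0 is 6 degrees). In form: [[x, y, z, rx, ry, rz], ...]. A call has 1 to 5 rows; each row is the pose to reach, as a shift and turn from the pose measured when the call began; what a row does not reach only later rows make up. A row lasts 1/10 s, in which the tool goes at most 50 mm and 8.59 degrees, less where a joint would pass 70% of its speed; a pose out of reach is approached as far as the arm can. A call with a gripper value outside its range is refused whole. OPENING is the finger opening in mm, from 0 to 85.4, set as the call begins (- or left out, the last holds). The fingers move at their own pace and stop on an object; FORCE is the grip in N (left out, the last holds). Time passes only in rows, so rows that repeat a pose let the fingers close. It gives the time, the measured TCP pose, the force and the opening at its end, in the units of the state.
- telemetry.observe(): the state, without advancing time (a new reading comes with each control period).
- grab_frame(name): name is "side" or "top"; returns (picture, depth): 400x640x3 uint8, red, green, blue; 400x640 float32, m along the optical axis (not along the pixel's ray), 0 where there is no reading.
- camera_info(name): a dict with "fovy" (degrees; the focal length in pixels is half the picture's height over the tangent of half this angle, whatever the lens; pixels are square), "cx", "cy" (the principal point, pixels), "R" (3x3) and "t" (3): a world point X has camera coordinates R X + t. Camera axes: x right, y down, z forward; pixel columns grow to the right and rows downward; lengths in m; the calibration is good to about 2 mm. A picture is of the moment at which its call begins. camera_info takes no time and is no camera call.
- manip.job_done(): hands the job in, once; it reports no verdict.
Trained networks look in the newest picture that a camera, given by its name, has taken for a name from the list of things; names that differ only in an ending like _2 or _b are one class to them, and where a whole thing is asked for, a point or a joint stands for the part that bears it (a point fixed in the world has none). Each returns a list of dicts, best first, with "p" (0 to 1); they miss things now and then, are a little off and sometimes report something else, mostly with a low value. They report only what shows in the picture. A call takes as long as a camera call. They do not tell look-alikes from the thing itself.
- outline_of(target, camera): "pixels" (400x640 bool, what is visible of it) and "extent" ([left, top, width, height] in pixels, round what is visible of it).
- pinpoint(target, camera): "at" ([column, row] in pixels: a listed point, or the origin of a listed thing).
The state is a dict: "time": time; "joint_positions": joint angles; "joint_velocities": joint speeds; "joint_efforts": joint torques, N m; "tool_pos": TCP position; "eef_rot": TCP orientation; "wrist_force": force on the tool from outside, world axes, zero at the start; "torque": the same for the moment, N m; "opening": finger opening in m.
Only numpy, scipy, OpenCV 4.12 (cv2) and the standard library are available. Lean on these libraries where they do the work, as an engineer would, in place of code of your own. Each camera call takes 0.05 s, during which the arm holds its last target. There are 200 camera calls.

## Working session

There is one attempt and no reset: what is moved stays moved. The work goes in short steps, Python scripts to look and compute and a shell command to move; the robot and the scene stay as the last step left them, time stands still between calls to the robot, and variables do not carry over. Pictures are saved under pics/ and viewed, about 8 in all and at most 12, crops included, and the job is handed in when it is done.

```bash
mkdir -p pics
cat > h.py <<'E'
import numpy as np, cv2
from workcell import telemetry, grab_frame, camera_info, manip, outline_of, pinpoint
def cam(n):
    c=camera_info(n); f=200/np.tan(np.radians(c["fovy"])/2); return f,c["cx"],c["cy"],np.array(c["R"]),np.array(c["t"])
def world(n,depth):
    f,cx,cy,R,t=cam(n); v,u=np.mgrid[:400,:640]
    P=np.stack([(u-cx)/f*depth,(v-cy)/f*depth,depth],-1)
    return (P-t)@R
def at_z(n,uv,z):
    f,cx,cy,R,t=cam(n); o=-R.T@t; d=R.T@np.array([(uv[0]-cx)/f,(uv[1]-cy)/f,1]); return o+d*(z-o[2])/d[2]
def proj(n,X):
    f,cx,cy,R,t=cam(n); p=R@np.array(X)+t; return p[:2]/p[2]*f+[cx,cy]
def ray(n,uv):
    f,cx,cy,R,t=cam(n); d=R.T@np.array([(uv[0]-cx)/f,(uv[1]-cy)/f,1]); return -R.T@t,d/np.linalg.norm(d)
E
python3 - <<'E'
from h import *
np.set_printoptions(precision=4,suppress=True)
print(telemetry.observe(), manip.tcp_to_grasp)
for n in("top","side"):
    im,d=grab_frame(n); cv2.imwrite(f"pics/{n}0.png",im[...,::-1]); np.save(n+"0.npy",d)
    print(n,camera_info(n))
    W=world(n,d)
    for k in("case","lid_hinge","lid_front","lid_hole","pin","pin_grip","pin_tip","block","awl"):
        for r in pinpoint(k,n)[:3]:
            u,v=np.round(r["at"]).astype(int); print(k,r["p"],r["at"],W[v,u] if 0<=v<400 and 0<=u<640 else None)
E
```

```text
{'time': 0.0, 'joint_positions': array([ 1.0067,  0.3781,  0.0796,  1.2744, -0.    ,  1.4605]), 'joint_velocities': array([ 0.0009, -0.0019,  0.0006, -0.0003, -0.0009, -0.0004]), 'joint_efforts': array([  0.001 , -46.3607,  26.9874,   0.021 ,  -0.0003,   0.    ]), 'tool_pos': array([0.2517, 0.5163, 0.2304]), 'eef_rot': array([ 0.8481,  0.5299, -0.0009,  0.0004]), 'wrist_force': array([0.8287, 0.5043, 0.5815]), 'torque': array([ 0.033 , -0.0331,  0.0386]), 'opening': 0.08545339692519997} 0.0187
top {'fovy': 44.47747950422927, 'cx': 325.9885623205588, 'cy': 205.4757190979827, 'R': array([[ 0.0205, -0.9998,  0.0031],
       [-0.9863, -0.0207, -0.1638],
       [ 0.1639,  0.0003, -0.9865]]), 't': array([-0.0244,  0.543 ,  1.6058])}
case 0.62 [281.7, 196.2] [0.5703 0.1351 0.0581]
lid_hinge 0.71 [274.5, 165.2] [0.6661 0.1613 0.1002]
lid_front 0.58 [271.8, 186.0] [0.5712 0.1519 0.2177]
lid_hole 0.7 [256.1, 171.6] [0.6313 0.2135 0.1425]
pin 0.68 [254.7, 176.2] [0.6123 0.2122 0.1683]
pin 0.61 [403.0, 267.1] [ 0.3444 -0.2789  0.0017]
pin 0.6 [419.2, 258.8] [ 0.3726 -0.3336  0.0014]
pin_grip 0.5
[... 844 characters left out ...]
0.5575 0.1277 0.2239]
lid_hole 0.58 [311.2, 129.4] [0.5696 0.0614 0.2207]
pin 0.78 [274.0, 310.4] [ 0.3509 -0.2791 -0.0017]
pin 0.67 [290.5, 332.8] [ 0.3632 -0.3474  0.0013]
pin 0.47 [280.4, 272.1] [ 0.3943 -0.1821  0.0008]
pin_grip 0.87 [290.9, 300.8] [ 0.3697 -0.3492  0.0926]
pin_grip 0.8 [301.9, 265.9] [ 0.418  -0.2751  0.0949]
pin_grip 0.8 [278.8, 243.2] [ 0.3966 -0.1889  0.0932]
pin_tip 0.72 [292.7, 330.1] [ 0.371  -0.3423  0.0003]
pin_tip 0.61 [271.8, 313.4] [ 0.3448 -0.2856 -0.0009]
pin_tip 0.61 [282.2, 270.6] [ 0.3988 -0.1837  0.0037]
block 0.8 [324.2, 294.1] [ 0.4547 -0.2998  0.023 ]
block 0.21 [418.9, 235.8] [ 0.2404 -0.828   0.6632]
awl 0.5 [347.1, 277.2] [ 0.5048 -0.3034  0.0562]
```

Run:
```python
import cv2,numpy as np
a=cv2.imread("pics/top0.png")[100:300,200:480]; b=cv2.imread("pics/side0.png")[90:370,180:460]
a=cv2.resize(a,None,fx=1.4,fy=1.4,interpolation=3) 
cv2.imwrite("pics/c1.png",cv2.resize(cv2.imread("pics/side0.png")[80:380,180:580],None,fx=2,fy=2,interpolation=2))
cv2.imwrite("pics/c2.png",cv2.resize(cv2.imread("pics/top0.png")[110:310,200:460],None,fx=3,fy=3,interpolation=2))
```

```text
(no output)
```

View pics/c1.png

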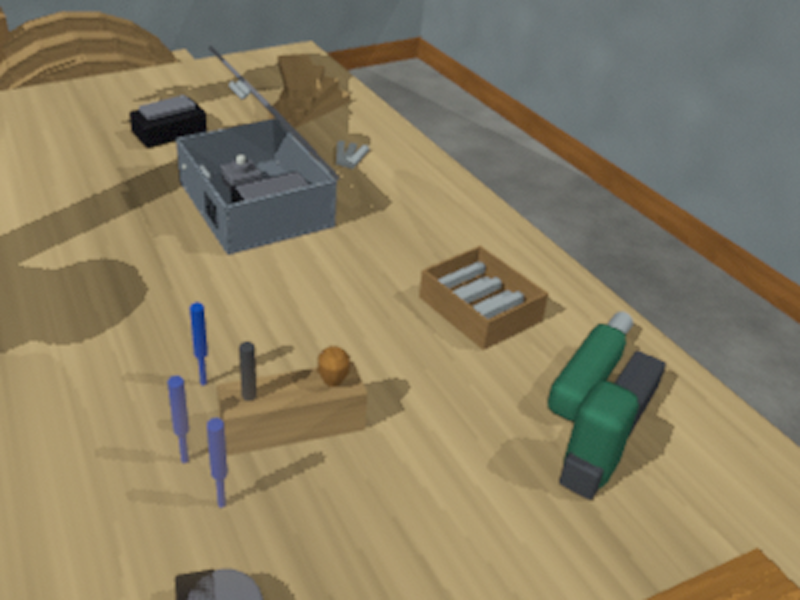

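View pics/c2.png

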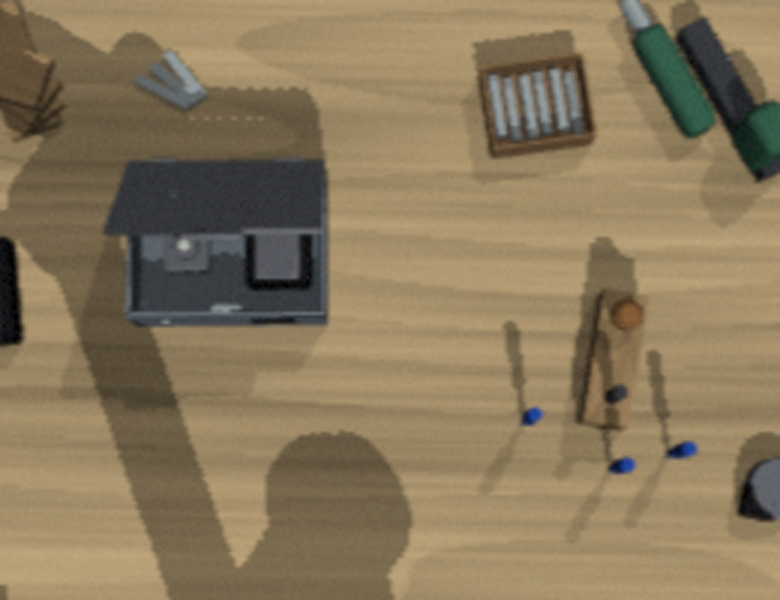

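```bash
cat > m.py <<'E'
from h import *
np.set_printoptions(precision=4,suppress=True)
d=np.load("top0.npy"); W=world("top",d); im=cv2.imread("pics/top0.png")
# lid: points in region above 0.095
P=W[140:225,225:315].reshape(-1,3)
L=P[(P[:,2]>0.1)&(P[:,2]<0.3)]
for _ in range(4):
    c=L.mean(0); n=np.linalg.svd(L-c,full_matrices=False)[2][2]; n*=np.sign(n[2]); r=(L-c)@n
    L=L[abs(r)<0.006]
print("lid n",n,"theta",np.arctan2(np.hypot(n[0],n[1]),n[2]),"yaw",np.arctan2(n[1],n[0]),len(L),"zmax",L[:,2].max())
print("minmax",np.percentile(L,[1,99],axis=0))
# case rim
R=P[(abs(P[:,2]-0.08)<0.006)&(P[:,0]<0.6)]
R=P[(P[:,2]>0.04)&(P[:,2]<0.09)]
print("case box",cv2.minAreaRect(R[:,:2].astype(np.float32)), np.percentile(R,[1,99],axis=0))
F=P[(abs(P[:,2]-0.08)<0.007)]
print("rim",np.percentile(F,[1,99],axis=0))
for k,z in(((261,191.3),.058),):print("button",at_z("top",k,z))
# hinge intersection: plane at z=.086 outer
# pin: dark handle
for n_,roi in(("top",(slice(225,255),slice(395,418))),("side",(slice(245,285),slice(293,312)))):
    dd=np.load(n_+"0.npy"); Wn=world(n_,dd)[roi]; I=cv2.imread(f"pics/{n_}0.png")[roi].astype(int)
    m=(I.max(-1)<85)&(Wn[...,2]>0.06)&(Wn[...,2]<0.14); Q=Wn[m]
    print(n_,"pin",len(Q),Q.mean(0),np.percentile(Q,[5,50,95],axis=0)[:, :].tolist())
    v,u=np.nonzero(m); print(u.mean()+roi[1].start,v.mean()+roi[0].start,v.min()+roi[0].start,v.max()+roi[0].start)
a,b=ray("top",(405,241)); 
print("pin top@.125",at_z("top",(405,241),.125))
B=W[200:260,385:425].reshape(-1,3);B=B[abs(B[:,2]-.055)<.006]; print("block",cv2.minAreaRect(B[:,:2].astype(np.float32)))
E
python3 m.py
```

```text
lid n [0.7857 0.0236 0.6182] theta 0.9043345679890155 yaw 0.030001031518747178 1593 zmax 0.23788712830226583
minmax [[0.5596 0.0512 0.1012]
 [0.6655 0.2669 0.2326]]
case box ((0.5899585485458374, 0.15892376005649567), (0.18042735755443573, 0.22175395488739014), 2.1054368019104004) [[0.4996 0.0473 0.0409]
 [0.6786 0.2663 0.0893]]
rim [[0.4996 0.0489 0.0732]
 [0.6815 0.2671 0.0868]]
button [0.5849 0.2063 0.058 ]
top pin 34 [ 0.4271 -0.266   0.1097] [[0.4163304732073635, -0.27360913579510265, 0.06438820485603915], [0.42274122634537536, -0.2655885883223328, 0.12153312992687718], [0.47983767787067244, -0.26079687311390987, 0.13131919094366112]]
404.20588235294116 239.61764705882354 225 244
side pin 180 [ 0.4212 -0.2757  0.0979] [[0.4155876196785083, -0.27898736649719874, 0.06493413571315977], [0.4208850629766794, -0.2763297278436403, 0.09923925889905999], [0.4276622588549516, -0.2704586780990703, 0.12487799335461662]]
303.56111111111113 264.5888888888889 251 279
pin top@.125 [ 0.4212 -0.2661  0.125 ]
block ((0.4598214030265808, -0.30056753754615784), (0.10224564373493195, 0.1605081409215927), 81.2488021850586)
```

```bash
python3 -m jog '[[0,0,0.8,0,0,0.8],[0.6,-0.6,1.2,0,0,1.8],[1.2,-1.2,1.4,0,0,2.8],[1.8,-1.8,1.4,0,0,3.8],[2.4,-2.4,1.4,0,0,4.4]]' 0 60; python3 -m jog '[[0.6,-0.6,0,0,0,0],[1.3,-1.3,0,0,0,0],[2,-2,0,0,0,0],[2.7,-2.7,0,0,0,0],[3.2,-3.2,0,0,0,0]]'
```

```text
time: 1.5
tool_pos: [0.3733, 0.396, 0.3021]
eef_rot: [0.703, 0.711, 0.001, 0.0]
wrist_force: [0.8, -0.6, -0.2]
opening: 0.0127
time: 2.0
tool_pos: [0.5352, 0.2335, 0.302]
eef_rot: [0.704, 0.71, 0.001, 0.0]
wrist_force: [-0.0, 1.0, 0.1]
opening: -0.0
```

```bash
python3 -m jog '[[0.6,-0.7,0,0,0,0],[1.2,-1.5,0,0,0,0],[1.4,-1.53,-0.4,0,0,0],[1.4,-1.53,-0.8,0,0,0],[1.4,-1.53,-0.8,0,0,0]]'
```

```text
time: 2.5
tool_pos: [0.6039, 0.1561, 0.2587]
eef_rot: [0.704, 0.71, -0.001, -0.001]
wrist_force: [-1.2, 0.1, -0.1]
opening: -0.0002
```

```bash
python3 -m jog '[[-0.1,0,-0.6,0,0,0],[-0.2,0,-1.16,0,0,0],[-0.45,0,-1.36,0,0,0],[-0.68,0,-1.56,0,0,0],[-0.86,0,-1.8,0,0,0]]'; python3 -m jog '[[-0.2,0,-0.25,0,0,0],[-0.3,0,-0.5,0,0,0],[-0.4,0,-0.8,0,0,0],[-0.5,0,-1.0,0,0,0],[-0.5,0,-1.0,0,0,0]]'
```

```text
time: 3.0
tool_pos: [0.5617, 0.1565, 0.1705]
eef_rot: [0.704, 0.71, -0.0, 0.0]
wrist_force: [1.4, -0.8, 3.2]
opening: 0.0004
time: 3.5
tool_pos: [0.5356, 0.1568, 0.1206]
eef_rot: [0.704, 0.71, -0.001, -0.0]
wrist_force: [-0.5, 0.3, 0.9]
opening: 0.0001
```

Contact is pushing the lid (3 N). Now further to the front edge, then down through the catch.

```bash
python3 -m jog '[[-0.2,0,-0.15,0,0,0],[-0.4,0,-0.3,0,0,0],[-0.48,0,-0.4,0,0,0],[-0.48,0,-0.5,0,0,0],[-0.48,0,-0.5,0,0,0]]';  python3 -m jog '[[0,0,-0.1,0,0,0],[0,0,-0.15,0,0,0],[0,0,-0.2,0,0,0],[0,0,-0.22,0,0,0],[0,0,-0.24,0,0,0]]'
```

```text
time: 4.0
tool_pos: [0.5113, 0.1572, 0.096]
eef_rot: [0.704, 0.711, -0.001, -0.001]
wrist_force: [-1.4, -0.1, 1.0]
opening: 0.0001
time: 4.5
tool_pos: [0.5118, 0.1572, 0.0857]
eef_rot: [0.704, 0.711, -0.0, -0.0]
wrist_force: [-6.7, -1.3, 21.6]
opening: 0.0002
```

```bash
python3 -m jog '[[0,0,0,0,0,0],[0,0,0,0,0,0],[0,0,0.5,0,0,0],[0,0,1,0,0,0],[0,0,2,0,0,0]]'; python3 -m jog '[[0,-1,0.5,0,0,0],[-0.2,-2,0.5,0,0,0],[-0.4,-3,0.5,0,0,0],[-0.6,-4,0.5,0,0,0],[-0.8,-5,0.5,0,0,0]]' 50
cat > m2.py <<'E'
from h import *
import sys
np.set_printoptions(precision=4,suppress=True)
s=sys.argv[1]
for n in("top","side"):
    im,d=grab_frame(n); cv2.imwrite(f"pics/{n}{s}.png",im[...,::-1]); np.save(n+s+".npy",d); W=world(n,d)
    for r in pinpoint("lid_hole",n)[:2]: print(n,"hole",r["p"],r["at"],at_z(n,r["at"],.086))
    for r in pinpoint("lid_front",n)[:1]: print(n,"front",r["p"],r["at"],at_z(n,r["at"],.086))
    P=W.reshape(-1,3); L=P[(P[:,0]>.49)&(P[:,0]<.69)&(P[:,1]>.04)&(P[:,1]<.275)&(P[:,2]>.06)&(P[:,2]<.13)]
    c=np.median(L,0); 
    for _ in range(4):
        A=np.c_[L[:,:2],np.ones(len(L))]; q=np.linalg.lstsq(A,L[:,2],rcond=None)[0]; r=L[:,2]-A@q; L=L[abs(r)<.006]
    print("plane",q,"theta~",-q[0],len(L),"median z",np.median(L[:,2]),"rect",cv2.minAreaRect(L[:,:2].astype(np.float32)))
E
python3 m2.py 1
python3 - <<'E'
import cv2
a=cv2.imread("pics/top1.png")[150:220,230:320]; b=cv2.imread("pics/side1.png")[130:210,260:360]
cv2.imwrite("pics/c3.png",cv2.vconcat([cv2.resize(a,(400,311),interpolation=2),cv2.resize(b,(400,289),interpolation=2)]))
E
```

```text
time: 5.0
tool_pos: [0.509, 0.1566, 0.183]
eef_rot: [0.704, 0.71, -0.003, -0.003]
wrist_force: [0.4, -0.2, 0.1]
opening: -0.0002
time: 5.5
tool_pos: [0.4702, -0.0865, 0.2077]
eef_rot: [0.704, 0.711, -0.003, -0.002]
wrist_force: [0.4, -0.1, 0.5]
opening: 0.0501
top hole 0.59 [259.2, 189.7] [0.5848 0.2086 0.086 ]
top front 0.76 [275.6, 213.6] [0.5061 0.1515 0.086 ]
plane [-0.003  -0.0009  0.0897] theta~ 0.0030194759183671707 3156 median z 0.08783615174607057 rect ((0.5850257277488708, 0.1596144288778305), (0.18878093361854553, 0.21982745826244354), 2.0923521518707275)
side hole 0.79 [301.0, 150.5] [0.5868 0.2011 0.086 ]
side front 0.74 [278.8, 163.3] [0.5011 0.1528 0.086 ]
plane [0.0005 0.0071 0.083 ] theta~ -0.0005001406328799712 1591 median z 0.08444439654845241 rect ((0.5831137895584106, 0.157339408993721), (0.18743272125720978, 0.22616079449653625), 1.963368535041809)
```

View pics/c3.png

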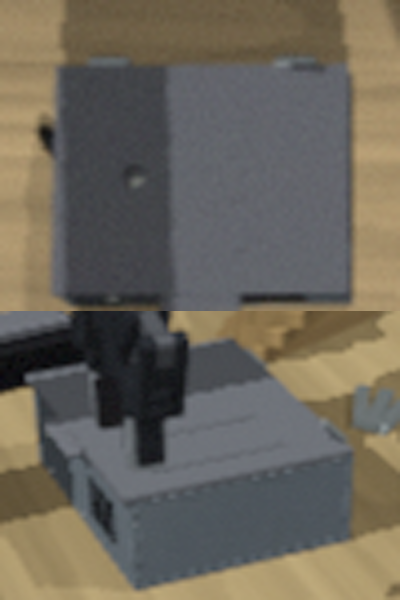

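Run:
```python
from h import *
np.set_printoptions(precision=4,suppress=True)
print(at_z("side",(303.56,264.6),.09),[at_z("side",(303.56,251),.125)], at_z("top",(405,241),.122), at_z("top",(260.1,189.6),.086), -cam("side")[3].T@cam("side")[4])
for n in("top","side"):
    print(n,[(r["p"],r["at"],at_z(n,r["at"],.09)) for r in pinpoint("pin_grip",n)[:4]])
    print(n,[(r["p"],r["at"],at_z(n,r["at"],.055+.022-.022)) for r in pinpoint("awl",n)[:2]])
```

```text
[ 0.4238 -0.2678  0.09  ] [array([ 0.4256, -0.2663,  0.125 ])] [ 0.4214 -0.2666  0.122 ] [0.5852 0.2057 0.086 ] [ 0.2404 -0.828   0.6632]
top [(0.54, [406.7, 240.8], array([ 0.4253, -0.2773,  0.09  ])), (0.48, [372.6, 249.5], array([ 0.3948, -0.1668,  0.09  ])), (0.41, [407.2, 262.2], array([ 0.3562, -0.2785,  0.09  ])), (0.41, [424.5, 259.3], array([ 0.3667, -0.3343,  0.09  ]))]
top [(0.43, [406.2, 213.4], array([ 0.5205, -0.2821,  0.055 ]))]
side [(0.8, [299.9, 264.5], array([ 0.417 , -0.2646,  0.09  ])), (0.78, [271.4, 282.0], array([ 0.3503, -0.2882,  0.09  ])), (0.53, [288.3, 301.6], array([ 0.3653, -0.3465,  0.09  ])), (0.49, [275.4, 245.0], array([ 0.3884, -0.1885,  0.09  ]))]
side [(0.66, [346.5, 278.9], array([ 0.5022, -0.3068,  0.055 ]))]
```

```bash
python3 -m jog '[[-0.2,-0.9,0,0,0,0],[-0.5,-1.8,0,0,0,0],[-0.8,-2.7,0,0,0,0],[-0.96,-3.63,0,0,0,0],[-0.96,-3.63,0,0,0,0]]' 50
python3 - <<'E'
from h import *
np.set_printoptions(precision=4,suppress=True)
im,d=grab_frame("side"); im2,d2=grab_frame("top")
a=cv2.resize(im[150:330,230:410,::-1],(540,540),interpolation=2); b=cv2.resize(im2[190:290,355:445,::-1],(250,278))
cv2.imwrite("pics/c4.png",a); print(telemetry.observe()["tool_pos"])
E
```

```text
time: 6.5
tool_pos: [0.4229, -0.2693, 0.2079]
eef_rot: [0.705, 0.71, -0.004, -0.001]
wrist_force: [-0.2, 0.4, -0.0]
opening: 0.0501
[ 0.4232 -0.2649  0.2077]
```

View pics/c4.png

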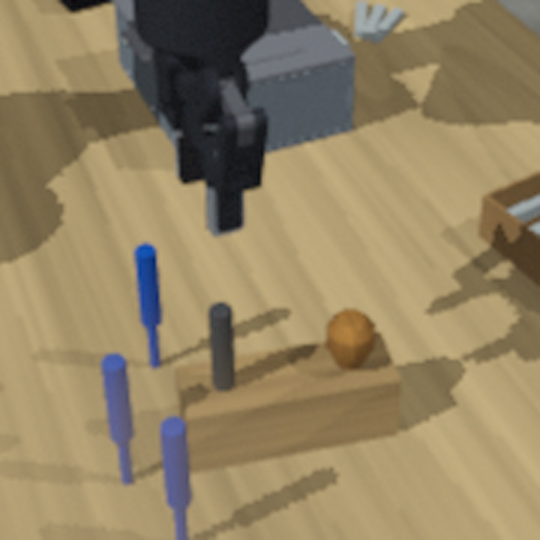

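```bash
python3 -m jog '[[0,-0.04,-0.7,0,0,0],[0,-0.04,-1.4,0,0,0],[0,-0.04,-2.1,0,0,0],[0,-0.04,-2.52,0,0,0],[0,-0.04,-2.52,0,0,0]]'; python3 -m jog '[[0,0,0,0,0,0],[0,0,0,0,0,0],[0,0,0,0,0,0],[0,0,0,0,0,0],[0,0,0,0,0,0]]' 5 50; python3 -m jog '[[0,0,0,0,0,0],[0,0,0.2,0,0,0],[0,0,0.4,0,0,0],[0,0,0.6,0,0,0],[0,0,0.8,0,0,0]]'
```

```text
time: 7.1
tool_pos: [0.4213, -0.2628, 0.0787]
eef_rot: [0.702, 0.712, -0.003, -0.007]
wrist_force: [-0.6, 0.4, 1.0]
opening: 0.0499
time: 7.6
tool_pos: [0.4229, -0.2686, 0.0815]
eef_rot: [0.702, 0.712, -0.007, -0.001]
wrist_force: [-2.7, -11.8, -2.8]
opening: 0.0151
time: 8.1
tool_pos: [0.4231, -0.2685, 0.1229]
eef_rot: [0.702, 0.712, -0.007, -0.001]
wrist_force: [-1.1, -1.1, -1.7]
opening: 0.0152
```

```bash
python3 -m jog '[[0,0,0.7,0,0,0],[0,0,1.4,0,0,0],[0,0,2.1,0,0,0],[0.1,0.8,2.2,0,0,0],[0.4,1.6,2.2,0,0,0]]'; python3 -m jog '[[0.3,0.8,0,0,0,0],[0.6,1.6,0,0,0,0],[0.9,2.4,0,0,0,0],[1.2,3.2,0,0,0,0],[1.5,4.0,0,0,0,0]]'; python3 -m jog '[[0.3,0.8,0,0,0,0],[0.6,1.6,0,0,0,0],[0.9,2.4,0,0,0,0],[1.2,3.2,0,0,0,0],[1.3,4.0,0,0,0,0]]'; python3 -c "
import numpy as np
from workcell import telemetry as t;s=t.observe();print(s['tool_pos'],(np.array([.585,.206])-s['tool_pos'][:2])/.05)"
```

```text
time: 8.6
tool_pos: [0.4442, -0.1882, 0.2359]
eef_rot: [0.703, 0.711, -0.006, 0.001]
wrist_force: [0.6, -0.1, -0.8]
opening: 0.0144
time: 9.1
tool_pos: [0.5195, 0.0145, 0.2371]
eef_rot: [0.703, 0.711, -0.005, 0.001]
wrist_force: [0.7, -0.9, 0.1]
opening: 0.0147
time: 9.6
tool_pos: [0.5851, 0.2172, 0.2377]
eef_rot: [0.703, 0.711, -0.004, 0.0]
wrist_force: [0.2, -1.0, -0.7]
opening: 0.0147
[0.58512377 0.2172077  0.23772394] [-0.00247543 -0.22415393]
```

```bash
python3 -m jog '[[0,-0.2,-0.4,0,0,0],[0,-0.22,-0.8,0,0,0],[0,-0.22,-1.2,0,0,0],[0,-0.22,-1.2,0,0,0],[0,-0.22,-1.2,0,0,0]]'
python3 - <<'E'
from h import *
np.set_printoptions(precision=4,suppress=True)
s=telemetry.observe(); print(s["tool_pos"],s["eef_rot"],s["opening"])
tz=s["tool_pos"][2]-.07
for n in("side","top"):
    im,d=grab_frame(n); np.save(n+"2.npy",d); cv2.imwrite(f"pics/{n}2.png",im[...,::-1])
    for k,z in(("pin_tip",tz),("pin_grip",tz+.08),("lid_hole",.086)):
        print(n,k,[(r["p"],r["at"],at_z(n,r["at"],z)) for r in pinpoint(k,n)[:2]])
    print("expected tip px",proj(n,[*s["tool_pos"][:2],tz]),"hole px",proj(n,[.585,.206,.086]))
a=cv2.imread("pics/side2.png")[90:190,250:350]; b=cv2.imread("pics/top2.png")[140:220,210:310]
cv2.imwrite("pics/c5.png",cv2.hconcat([cv2.resize(a,(400,400),interpolation=2),cv2.resize(b,(400,320),interpolation=2)[:400].copy() if 0 else cv2.copyMakeBorder(cv2.resize(b,(400,320),interpolation=2),0,80,0,0,0)]))
E
```

```text
time: 10.1
tool_pos: [0.5847, 0.2066, 0.1784]
eef_rot: [0.703, 0.711, -0.004, -0.0]
wrist_force: [-0.0, -0.1, -0.8]
opening: 0.0148
[0.5847 0.2066 0.1784] [ 0.7028  0.7113 -0.0038 -0.0003] 0.014752841118893209
side pin_tip [(0.81, [271.9, 310.2], array([ 0.3291, -0.3691,  0.1084])), (0.62, [278.4, 270.1], array([ 0.368 , -0.281 ,  0.1084]))]
side pin_grip [(0.79, [270.2, 282.2], array([ 0.3296, -0.3805,  0.1884])), (0.72, [288.3, 304.5], array([ 0.3421, -0.4345,  0.1884]))]
side lid_hole [(0.8, [304.5, 151.8], array([0.5938, 0.1891, 0.086 ]))]
expected tip px [299.4229 143.2799] hole px [299.8969 149.9229]
top pin_tip [(0.52, [427.3, 260.2], array([ 0.3629, -0.3395,  0.1084])), (0.39, [403.6, 263.5], array([ 0.3509, -0.2639,  0.1084]))]
top pin_grip [(0.54, [375.1, 251.3], array([ 0.3819, -0.1649,  0.1884])), (0.51, [408.0, 266.4], array([ 0.3385, -0.2643,  0.1884]))]
top lid_hole [(0.58, [261.5, 188.3], array([0.5897, 0.2012, 0.086 ]))]
expected tip px [258.9062 188.4013] hole px [260.0003 189.6528]
```

View pics/c5.png

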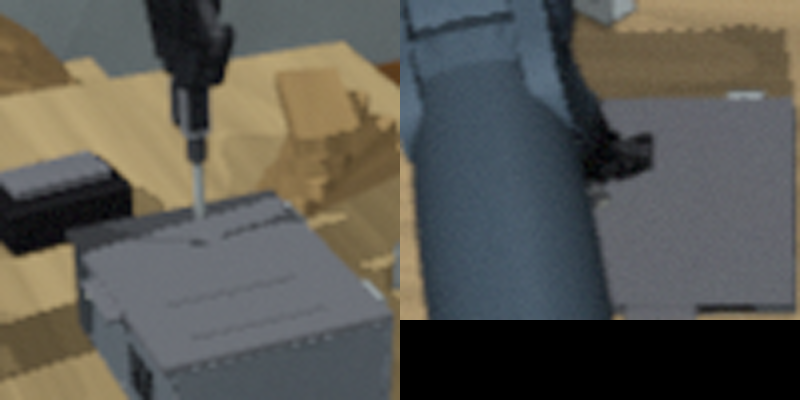

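Run:
```python
from h import *
np.set_printoptions(precision=2,suppress=True,linewidth=200)
g=cv2.imread("pics/side2.png",0); print("side"); print(g[128:156,292:310])
t=cv2.imread("pics/top1.png",0); print("top1"); print(t[184:195,253:267])
```

```text
side
[[153 155 155 151 118  64  53  47  42  79 134 153 153 143 135 138 141 142]
 [152 154 155 154 125  74  53  49  44  88 135 153 155 148 139 136 137 138]
 [149 151 154 155 142 109  77  59  76 115 140 151 155 154 144 134 135 138]
 [147 150 152 155 154 141 118  99 106 132 145 147 152 155 145 136 134 136]
 [148 148 150 155 156 147 141 126 113 129 141 145 150 154 150 141 137 135]
 [148 148 149 153 156 149 142 131 117 131 140 142 145 151 153 145 135 134]
 [152 148 147 149 153 150 146 132 121 134 140 139 142 146 150 145 138 135]
 [155 150 149 147 151 153 149 134 122 135 143 138 138 143 149 143 136 137]
 [156 153 150 147 148 150 150 136 120 135 145 142 138 140 144 141 136 137]
 [157 157 153 150 148 147 150 137 120 139 150 145 141 138 139 135 134 135]
 [157 158 157 152 150 147 149 137 120 141 153 148 144 140 135 126 122 122]
 [156 157 158 156 153 149 147 135 120 136 145 138 133 124 113 102  94  87]
 [156 156 158 159 156 146 141 136 117 115 111 104  94  80  75  74  73  73]
 [149 142 142 138 136 118 123 132 116  89  75  74  74  74  76  74  74  87]
 [119 104  96  81  73  74 104 125 117  90  74
[... 960 characters left out ...]
111 112 111 112 112 111 111 111 111 111 112]]
top1
[[ 69  66  68  69  68  68  67  66  69  67  67  69  67  72]
 [ 68  67  66  67  66  71  66  66  66  66  71  66  69  66]
 [ 69  68  72  65  66  65  68  67  71  68  69  68  67  72]
 [ 67  67  70  68  66  58  51  52  57  66  69  68  69  68]
 [ 67  68  67  67  64  47  50  55  57  61  64  70  69  72]
 [ 67  68  67  67  58  51  56  70  71  70  69  71  67  66]
 [ 68  68  67  66  63  59  80 101 102  86  68  66  67  69]
 [ 69  68  64  68  66  61  84 103  93  76  69  70  66  67]
 [ 68  66  68  66  69  64  73  77  69  70  69  69  67  67]
 [ 68  69  68  67  71  66  68  67  70  69  71  70  68  69]
 [ 69  69  68  67  69  68  67  68  70  69  67  66  67  67]]
```

```bash
python3 -m jog '[[-0.02,0,-0.15,0,0,0],[-0.02,0,-0.3,0,0,0],[-0.02,0,-0.4,0,0,0],[-0.02,0,-0.5,0,0,0],[-0.02,0,-0.54,0,0,0]]'
```

```text
time: 11.0
tool_pos: [0.5839, 0.2061, 0.1503]
eef_rot: [0.703, 0.711, -0.004, 0.0]
wrist_force: [0.0, 0.7, -0.2]
opening: 0.0147
```

```bash
python3 -m jog '[[0,0,-0.1,0,0,0],[0,0,-0.2,0,0,0],[0,0,-0.3,0,0,0],[0,0,-0.3,0,0,0]]';python3 -m jog '[[0,0,-0.06,0,0,0],[0,0,-0.12,0,0,0],[0,0,-0.17,0,0,0],[0,0,-0.17,0,0,0]]'
```

```text
time: 11.4
tool_pos: [0.5833, 0.206, 0.1343]
eef_rot: [0.703, 0.711, -0.005, -0.0]
wrist_force: [-0.8, -0.2, -0.6]
opening: 0.0148
time: 11.8
tool_pos: [0.5835, 0.206, 0.1259]
eef_rot: [0.703, 0.711, -0.004, -0.0]
wrist_force: [-0.4, -0.1, 2.4]
opening: 0.0149
```

```bash
python3 -m jog '[[0,0,-0.04,0,0,0],[0,0,-0.06,0,0,0],[0,0,-0.08,0,0,0],[0,0,-0.08,0,0,0]]'
```

```text
time: 12.2
tool_pos: [0.5836, 0.206, 0.1221]
eef_rot: [0.703, 0.711, -0.004, -0.0]
wrist_force: [-1.3, -0.6, 3.8]
opening: 0.0149
```

```bash
python3 -c "
from workcell import telemetry as t;s=t.observe();print(s['tool_pos'],s['wrist_force'],s['torque'])"
```

```text
[0.58361225 0.20601593 0.12212835] [-1.28347698 -0.5715942   3.7999254 ] [-0.11115327  0.23070307 -0.0126698 ]
```

```bash
python3 -m jog '[[0,0,-0.03,0,0,0],[0,0,-0.05,0,0,0],[0,0,-0.06,0,0,0],[0,0,-0.06,0,0,0]]'; python3 -m jog '[[0,0,-0.03,0,0,0],[0,0,-0.03,0,0,0],[0,0,-0.03,0,0,0]]'
```

```text
time: 12.6
tool_pos: [0.5843, 0.2061, 0.1216]
eef_rot: [0.703, 0.711, -0.003, 0.001]
wrist_force: [-4.6, -1.7, 14.7]
opening: 0.0145
time: 12.9
tool_pos: [0.5842, 0.2061, 0.1216]
eef_rot: [0.703, 0.711, -0.003, 0.001]
wrist_force: [-3.5, -0.2, 11.0]
opening: 0.0146
```

Run:
```python
from h import *
im,d=grab_frame("side"); cv2.imwrite("pics/c6.png",cv2.resize(im[90:290,250:400,::-1],(600,800),interpolation=2)[:600])
W=world("side",d).reshape(-1,3);L=W[(W[:,0]>.5)&(W[:,0]<.66)&(W[:,1]>.06)&(W[:,1]<.17)&(abs(W[:,2]-.086)<.015)]
print(np.linalg.lstsq(np.c_[L[:,:2],np.ones(len(L))],L[:,2],rcond=None)[0],np.median(L[:,2]))
s=telemetry.observe();print(s['time'],s['tool_pos'],s['wrist_force'])
```

```text
[-0.00115618 -0.00249909  0.08576429] 0.08479427084989512
12.95 [0.58427043 0.20607115 0.12162935] [-4.47715577 -1.07828805 12.12323938]
```

View pics/c6.png

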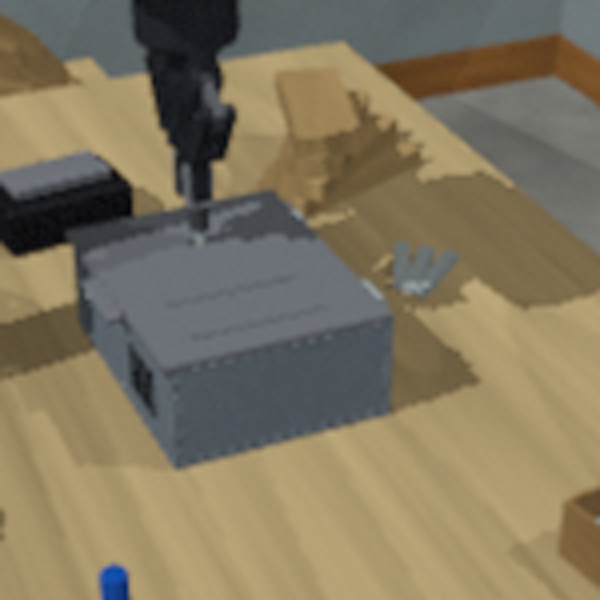

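```bash
python3 -c "
from workcell import manip;print(manip.job_done())"
```

```text
the job is handed in; nothing more can be done
None
```

I shut the lid past its catch, then took the dark pin out of the block and put its thin end through the lid hole. I handed the job in at about 13 s with the pin still held and pressing the button down. The hand-in gave no verdict.

- **Lid:** I pushed its front edge down until it stopped at about 21 N. Fits to the depth images gave about 0.003 rad or less, both after shutting and in the last look with the pin in the hole.
- **Button:** the fingertip height stopped changing at 0.1216 m, about 6 to 7 mm below first contact, while the upward force stayed at 11 to 15 N. That is well above the 5 N needed, so I take it to be fully down, though its travel could not be read directly.
- **Pin:** the fingers stayed on the handle at about 14.6 mm opening, with no sign of slipping. The last picture shows the shank in the hole and the lid flat.
- **Mismatch:** a sideways force of about 4 N along x remains, so the shank may be leaning on the hole's rim. The networks' hole estimates also differed by up to about 10 mm, so I used the hole's edges in the pictures instead.
- **Bystanders:** I planned the moves to stay clear of them and felt no unexpected contact. I did not measure where they stand at the end.

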